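Put the rinsed soap dish together in its steel holder

ROBOT

A 6-joint arm with a two-finger parallel gripper is mounted at the origin on the work surface. World frame = base frame: x ahead of the robot, y to its left, z up, the work surface at z = 0. Lengths are in mm, angles in rad, forces in N, time in s.
With the tool pointing down it reaches from about 275 to 725 mm from the base axis. Payload 5.6 kg.
Tool frame: the origin (TCP) lies at the very end of the fingers, on their centre line; the grasp point (between the pads) lies 19 mm behind it (manip.tcp_to_grasp is the distance from the TCP to the grasp point, in mm); z points along the fingers, y is the line along which they close (so a half turn about z gives the same grasp; the last joint's range is limited). The gripper opens to 85 mm and grips with 20 to 120 N. Pads are 22 mm wide; open, the fingers measure 114 mm over their backs; the gripper's body (76 mm by 85 mm) begins 54 mm behind the grasp point. The pads swing forward as they close: fully open they stand 13 mm farther back than shut.
Start: joints at [-0.864, 0.255, 0.108, 0, -1.424, -0.285], TCP at [225.19, -501.779, 231.283] pointing down, gripper open.
Joint ranges: [-2.95, 2.95], [-1.21, 1.97], [-1.09, 1.5], [-2.87, 1.71], [-2.94, -0.07], [-3.05, 3.05]. Speed limits (rad/s): [2.57, 2.57, 3.14, 3.14, 3.14, 3.14].

INTERFACE

Orientations are given as a rotation vector (axis times angle).
In Python, from bench import manip gives the robot as it stands.
- The arm moves only by the tool servo_tool, never from a script. Its argument "increments" is a list of rows, each an object with "rot": the turn, a rotation vector about the tool's x, y, z in rad, a list of three; "slide": the shift along the tool's x, y, z in mm, a list of three; "jaw": the finger opening in mm, from 0 to 85.4. In form: [{"rot": [rx, ry, rz], "slide": [x, y, z], "jaw": jaw}, ...]. A call has 1 to 8 rows; each row shifts and turns the commanded pose from where the row before left it, along the tool's axes as they then stand; what a row does not reach is not made up. A row lasts 1/8 s, in which the tool goes at most 62.5 mm and 10.7 degrees, less where a joint would pass 70% of its speed; a pose out of reach is approached as far as the arm can. A call with a gripper value outside its range is refused whole. The fingers move at their own pace and stop on an object; "force" is the grip in N (left out, the last holds). Time passes only in rows, so rows that do not move let the fingers close. It gives the time, the measured TCP pose, the force, the opening and the grip force at its end, in the units of the state.
- manip.get_state(): the state, without advancing time (a new reading comes with each control period).
- manip.read_camera(name): name is "scene" or "top"; returns the picture (480x640x3 uint8, blue, green, red); there is no depth.
- manip.camera_info(name): a dict with "mtx" (3x3 intrinsics, pixels), "R" (3x3) and "t" (3): a world point X has camera coordinates R X + t. Camera axes: x right, y down, z forward; pixel columns grow to the right and rows downward; lengths in mm; the calibration is good to about 2 mm. A picture is of the moment at which its call begins. camera_info takes no time and is no camera call.
- manip.job_done(): hands the job in; it is judged then, once.
The state is a dict: "time_s": time; "joint_pos": joint angles; "qvel": joint speeds; "joint_efforts": joint torques, N m; "tcp_pos": TCP position; "ee_rot": TCP orientation; "wrist_force": force on the tool from outside, world axes, zero at the start; "ft_torque": the same for the moment, N m; "grip_width": opening from 0.0 (shut) to 1.0 (fully open); "gripper_force": force on a finger pad.
Only numpy, scipy, OpenCV 4.12 (cv2) and the standard library are available. Lean on these libraries where they do the work, as an engineer would, in place of code of your own. Each camera call takes 0.05 s, during which the arm holds its last target. There are 200 camera calls.

TASK

The rinsed soap dish lies in parts about the ledge: put it together in the low steel holder, each part lengthwise on the one below. First the drip tray between the holder's lips, then the ridged drainer with its feet in the tray, then the soap on the middle of the ridges, and last the cover over the soap, level on the drainer's rim. Let go of each part before taking the next, drop none, and leave the comb, compact, nail brush, jar and tumbler where they lie.

Things in the scene. Friction and masses are not known exactly. Their poses are not given: they have to be found in the camera images.
- holder: Low slotted-steel cradle fixed to the ledge, 112 (x) x 68 (y) mm. Origin: centre of underside. Floor for the tray 4 mm up. Lips rise to 14 mm: across each end (inner faces x = +-53 mm) and 18 mm long at each corner of the long sides (inner y = +-31 mm); the long sides are open between, for fingers. Half turn about z: same (so too for the four parts).
- drip_tray: Shallow plain tray of off-white plastic, open side up, 92 (x) x 50 (y) x 20 mm high, walls and floor 2.5 mm, 60 g. Origin: centre of underside. Taken from outside across its 50 mm width. Stands in the holder with 6 mm to spare all round.
- drainer: Ridged plate, same plastic, 50 g, feet down. Origin: centre, at foot level. Four 10 mm feet (within x +-39, y +-18 mm) carry a rim frame 104 (x) x 60 (y) mm, 10 to 16 mm up; inside it 7 cross ridges (88 x 44 mm field) rise to 21 mm. Taken by the rim across 60 mm. Seated: feet inside the tray, 4 mm to spare; rim on the tray walls, overhanging 5 mm; origin 10 mm above the tray's.
- soap: White soap bar, solid, rounded edges, 72 (x) x 40 (y) x 22 mm high, 70 g, lying flat. Origin: centre of underside. Taken across its 40 mm width. On the ridges its origin is 21 mm above the drainer's.
- cover: Hollow oblong hood, same plastic, open side down, 103 (x) x 59 (y) x 37 mm high, walls 2.5 mm, 80 g. Centred on top a bar handle, 46 (x) x 12 (y) mm, from 41 to 51 mm above the origin: take it across the 12 mm. Origin: centre of the lower edge. Seated: edge on the drainer's rim round the ridges, 5 mm to spare; origin 16 mm above the drainer's.
- comb: Bystander: black plastic comb lying flat, 125 (x) x 28 (y) x 5 mm, loose. Origin: centre of its underside.
- compact: Bystander: closed round black mirror compact with a small brass press catch and hinge, 70 mm across, 14 mm high, loose. Origin: centre of its underside.
- nailbrush: Bystander: wooden nail brush, bristles down, 88 (x) x 38 (y) x 26 mm, loose. Origin: centre of its underside.
- jar: Bystander: small amber cream jar with a white lid, 48 mm across, 45 mm high, loose. Origin: centre of its underside.
- tumbler: Bystander: open steel tumbler, 68 mm across the rim, 85 mm high, loose. Origin: centre of its underside.
Not all that is in view belongs to the job. What is shaped like the drainer but pink is not meant. What is shaped like the soap but orange or red is not meant.

How it is judged (in metres and radians):
On the way, in this order (a step that is already met when the one before it is completed fails the run):
1. the drip tray stands in the holder, let go (x of drip_tray in the frame of holder between -0.01 and 0.01 m and y of drip_tray in the frame of holder between -0.01 and 0.01 m and z of drip_tray in the frame of holder between 0.001 and 0.007 m and angle between the x axis of drip_tray and the x axis of holder, either way round below 0.25 rad and angle between drip_tray's own z axis and vertical below 0.08 rad and contact force between the fingers and drip_tray below 0.05 N and linear speed of drip_tray below 0.03 m/s), for 0.2 s.
2. the drainer is seated on the tray, in the holder, let go (x of drip_tray in the frame of holder between -0.01 and 0.01 m and y of drip_tray in the frame of holder between -0.01 and 0.01 m and z of drip_tray in the frame of holder between 0.001 and 0.007 m and angle between the x axis of drip_tray and the x axis of holder, either way round below 0.25 rad and angle between each of drip_tray, drainer's own z axis and vertical below 0.08 rad and x of drainer in the frame of drip_tray between -0.008 and 0.008 m and y of drainer in the frame of drip_tray between -0.008 and 0.008 m and z of drainer in the frame of drip_tray between 0.007 and 0.013 m and angle between the x axis of drainer and the x axis of drip_tray, either way round below 0.25 rad and contact force between the fingers and drainer below 0.05 N and linear speed of drainer below 0.03 m/s), for 0.2 s.
3. the soap lies on the drainer's ridges, let go (x of drip_tray in the frame of holder between -0.01 and 0.01 m and y of drip_tray in the frame of holder between -0.01 and 0.01 m and z of drip_tray in the frame of holder between 0.001 and 0.007 m and angle between the x axis of drip_tray and the x axis of holder, either way round below 0.25 rad and angle between each of drip_tray, drainer, soap's own z axis and vertical below 0.08 rad and x of drainer in the frame of drip_tray between -0.008 and 0.008 m and y of drainer in the frame of drip_tray between -0.008 and 0.008 m and z of drainer in the frame of drip_tray between 0.007 and 0.013 m and angle between the x axis of drainer and the x axis of drip_tray, either way round below 0.25 rad and x of soap in the frame of drainer between -0.013 and 0.013 m and y of soap in the frame of drainer between -0.01 and 0.01 m and z of soap in the frame of drainer between 0.018 and 0.024 m and angle between the x axis of soap and the x axis of drainer, either way round below 0.3 rad and contact force between the fingers and soap below 0.05 N and linear speed of soap below 0.03 m/s), for 0.2 s.
4. the cover is seated over the soap, let go (x of drip_tray in the frame of holder between -0.01 and 0.01 m and y of drip_tray in the frame of holder between -0.01 and 0.01 m and z of drip_tray in the frame of holder between 0.001 and 0.007 m and angle between the x axis of drip_tray and the x axis of holder, either way round below 0.25 rad and angle between each of drip_tray, drainer, soap, cover's own z axis and vertical below 0.08 rad and x of drainer in the frame of drip_tray between -0.008 and 0.008 m and y of drainer in the frame of drip_tray between -0.008 and 0.008 m and z of drainer in the frame of drip_tray between 0.007 and 0.013 m and angle between the x axis of drainer and the x axis of drip_tray, either way round below 0.25 rad and x of soap in the frame of drainer between -0.013 and 0.013 m and y of soap in the frame of drainer between -0.01 and 0.01 m and z of soap in the frame of drainer between 0.018 and 0.024 m and angle between the x axis of soap and the x axis of drainer, either way round below 0.3 rad and x of cover in the frame of drainer between -0.009 and 0.009 m and y of cover in the frame of drainer between -0.009 and 0.009 m and z of cover in the frame of drainer between 0.013 and 0.019 m and angle between the x axis of cover and the x axis of drainer, either way round below 0.25 rad and contact force between the fingers and cover below 0.05 N and linear speed of cover below 0.03 m/s), for 0.2 s.
At the end, for the whole second after the job is handed in: Seated within 3 mm in height, level and lengthwise within 0.25 rad: tray on the holder floor (centre within 10 mm), drainer on the tray (8 mm), soap flat on the ridges (13 mm along, 10 across, 0.3 rad), cover on the drainer rim over the soap (9 mm). All let go and at rest (all of step 4 and contact force between the fingers and drip_tray below 0.05 N and linear speed of each of drip_tray, drainer, soap below 0.03 m/s and angular speed of each of drip_tray, drainer, soap, cover below 0.3 rad/s and contact force between the fingers and drainer below 0.05 N and contact force between the fingers and soap below 0.05 N); the robot touches nothing.
It fails at once if the comb, compact, nail brush, jar or tumbler is moved more than 20 mm (distance of any of comb, compact, nailbrush, jar, tumbler from where it was at the start of the episode above 0.02 m).
It fails at once if a part of the dish or the soap is dropped (falls free at over 0.8 m/s, from about 30 mm or more) ((contact force between the fingers and drip_tray below 0.02 N and linear speed of drip_tray above 0.8 m/s) or (contact force between the fingers and drainer below 0.02 N and linear speed of drainer above 0.8 m/s) or (contact force between the fingers and soap below 0.02 N and linear speed of soap above 0.8 m/s) or (contact force between the fingers and cover below 0.02 N and linear speed of cover above 0.8 m/s)).
It also fails if it takes over 115 s, if anything falls off the work surface, if the arm or the gripper's body presses on something with over 40 N, if the wrist force passes 120 N, or if a joint passes its speed limit or range.

## Working session

There is one attempt and no reset: what is moved stays moved. The work goes in short steps, Python scripts to look and compute and a tool call to move; the robot and the scene stay as the last step left them, time stands still between calls to the robot, and variables do not carry over. Pictures are saved under pics/ and viewed, at most 17 in all, crops included, and the job is handed in when it is done.

Besides the shell and the picture viewer there is one more tool, called after "Emit:" as a command line: name --argument value ..., lists and objects as JSON in quotes. servo_tool: Moves the arm, as the interface text tells. Its arguments: {"type":"object","properties":{"increments":{"type":"array","items":{"type":"object","properties":{"rot":{"type":"array","items":{"type":"number"}},"slide":{"type":"array","items":{"type":"number"}},"jaw":{"type":"number"}}}},"force":{"type":"number"}},"required":["increments"]}

```bash
mkdir -p pics
python3 - <<'E'
from bench import manip
import cv2
for n in("scene","top"):
    cv2.imwrite(f"pics/{n}0.png",manip.read_camera(n)); i=manip.camera_info(n); print(n,i["mtx"],i["R"],i["t"])
s=manip.get_state(); print(s)
E
```

```text
scene [[589.26232289   0.         311.44156094]
 [  0.         589.26232289 234.48242816]
 [  0.           0.           1.        ]] [[ 0.65731377  0.75357285 -0.00815886]
 [ 0.53785981 -0.47668349 -0.69532703]
 [-0.52786876  0.45265971 -0.71864717]] [-373.16402682 -318.86605957 1400.01458091]
top [[448.79071735   0.         321.61379479]
 [  0.         448.79071735 241.63008284]
 [  0.           0.           1.        ]] [[ 0.01741687 -0.99905401 -0.03984636]
 [-0.991768   -0.01220604 -0.12746471]
 [ 0.12685776  0.04173838 -0.99104239]] [  1.60533346 608.99063142 805.32784407]
{'time_s': 0.1, 'joint_pos': array([-8.64398231e-01,  2.55667215e-01,  1.07116771e-01, -4.14884658e-04,
       -1.42388236e+00, -2.84576879e-01]), 'qvel': array([ 0.00013221, -0.00340402,  0.00305201, -0.00025571,  0.00102624,
       -0.00121432]), 'joint_efforts': array([-1.02128535e-03, -3.87605667e+01,  2.38473129e+01,  5.37773475e+00,
       -3.79282515e-03, -6.93623974e-06]), 'tcp_pos': array([ 225.0361625 , -501.36876456,  230.4914113 ]), 'ee_rot': array([ 6.57512407e-01, -3.07158834e+00, -2.56757249e-03]), 'wrist_force': array([-0.47220573,  1.58339707,  0.06080256]), 'ft_torque': array([-0.01497444, -0.09260038, -0.00580277]), 'gripper_force': 0.0, 'grip_width': 0.9965926701002287}
```

View pics/top0.png

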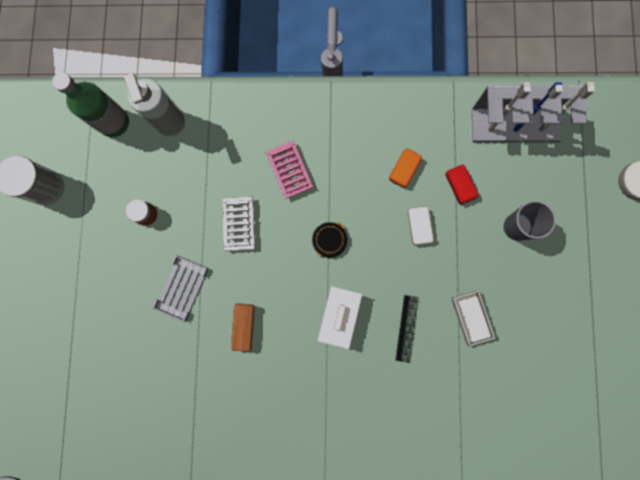

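View pics/scene0.png

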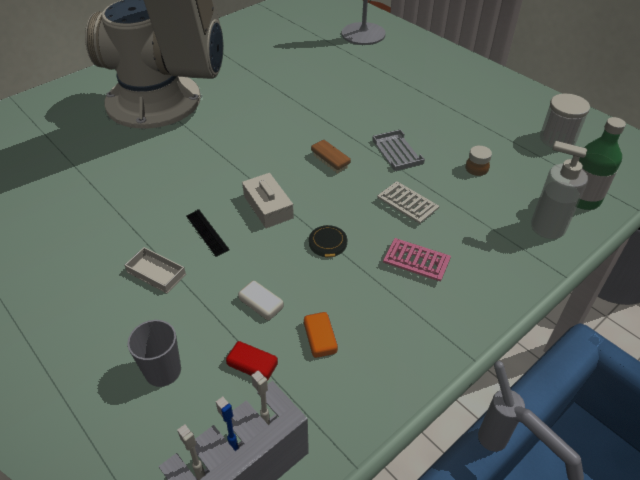

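The top view shows the holder at (181,288), drainer (238,223), soap (421,226), cover (341,318) and tray (474,318). The pink rack and the orange and red bars are decoys, and the scene view agrees. Next I measure each part with bright masks cast onto its top plane.

```bash
cat > h.py <<'E'
from bench import manip
import cv2, numpy as np
def world(px,z,cam="top"):
    i=manip.camera_info(cam); M,R,t=map(np.array,(i["mtx"],i["R"],i["t"]))
    p=np.atleast_2d(px).astype(float); d=np.c_[p,np.ones(len(p))]@np.linalg.inv(M).T@R
    C=-R.T@t; return (C+d*((z-C[2])/d[:,2])[:,None])[:,:2]
def pix(X,cam="top"):
    i=manip.camera_info(cam); return cv2.projectPoints(np.atleast_2d(X).astype(float),cv2.Rodrigues(np.array(i["R"]))[0],np.array(i["t"]),np.array(i["mtx"]),None)[0][:,0]
def rect(mask,z,cam="top"):
    n,l,s,c=cv2.connectedComponentsWithStats(mask.astype(np.uint8))
    k=1+np.argmax(s[1:,4]); ys,xs=np.nonzero(l==k)
    w=world(np.c_[xs,ys],z,cam).astype(np.float32)
    (c,(a,b),g)=cv2.minAreaRect(w)
    if a<b: a,b,g=b,a,g+90
    return np.round(c,1),round(a,1),round(b,1),round((g+90)%180-90,1),s[k,4]
def box(img,u,v,r):
    m=np.zeros(img.shape[:2],bool); m[v-r:v+r,u-r:u+r]=1; return m
E
python3 - <<'E'
from h import *
im=manip.read_camera("top"); g=im.min(2).astype(int); sat=im.max(2).astype(int)-g
for n,u,v,r,z,th in (("tray",474,318,38,20,130),("drainer",238,223,36,16,130),("soap",421,226,30,22,130),("cover",341,318,42,37,175),("cover",341,318,42,37,195)):
    print(n,th,rect((g>th)&(sat<40)&box(im,u,v,r),z))
m=box(im,181,288,36)
print("holder",rect((sat<28)&(g>0)&m,10), im[288,181],im[310,150],im[318,341],im[318,474])
cr=[im[v-45:v+45,u-45:u+45] for u,v in((474,318),(238,223),(341,318),(181,288))]
cv2.imwrite("pics/c1.png",np.vstack([np.hstack([cv2.resize(c,(300,300),interpolation=0) for c in cr[i:i+2]]) for i in(0,2)]))
E
```

```text
tray 130 (array([ 473.6, -292.2]), 137.7, 106.9, 0.9, np.int32(3290))
drainer 130 (array([648.5, 178.2]), 144.2, 141.5, -89.2, np.int32(4375))
soap 130 (array([ 644.8, -177.6]), 115.7, 112.8, -0.1, np.int32(3266))
cover 175 (array([469.7, -24.2]), 102.7, 57.9, -13.2, np.int32(1615))
cover 195 (array([469.5, -24.2]), 98.8, 54.7, -13.4, np.int32(1229))
holder (array([520.2, 286.1]), 145.3, 137.9, -88.9, np.int32(5184)) [170 163 166] [150 167 147] [193 192 194] [198 198 199]
```

View pics/c1.png

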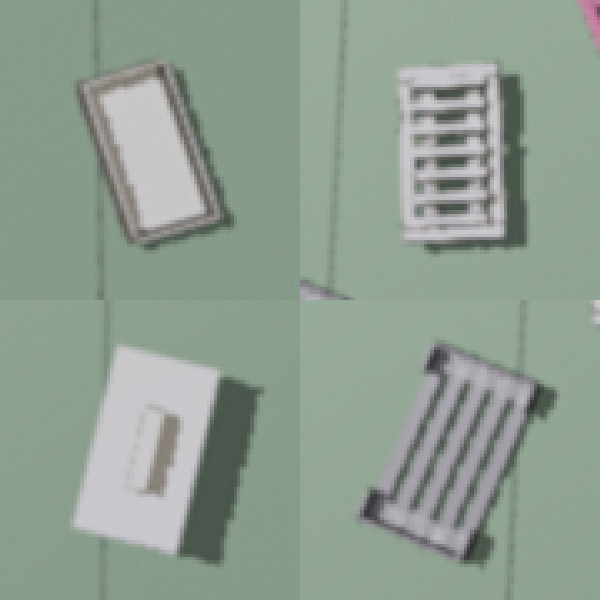

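The crop shows the tray, drainer, cover and holder clearly. The background is greenish, so I segment by the ratio of green to red and blue.

Run:
```python
from h import *
im=manip.read_camera("top"); f=im.astype(float)
ne=2*f[...,1]/(f[...,0]+f[...,2]+1)
g=f.min(2)
print(ne[300,150],ne[288,181])
for n,u,v,r,z,lo in (("tray",474,318,33,20,90),("drainer",238,223,36,16,110),("soap",421,226,30,11,110),("soap",421,226,30,22,150),("holder",181,288,36,14,0),("holder",181,288,36,10,0),("holder4",181,288,36,4,130)):
  for th in(1.04,1.07):
    print(n,th,*rect((ne<th)&(g>lo)&box(im,u,v,r),z))
print("handle dark", manip.get_state()["time_s"])
```

```text
1.1245791245791246 0.9673590504451038
tray 1.04 [ 472.1 -272.9] 93.2 53.8 17.5 1456
tray 1.07 [ 472.2 -272.9] 94.4 55.1 17.5 1516
drainer 1.04 [646.1 176.1] 105.1 61.0 4.3 1415
drainer 1.07 [646.6 176.7] 106.2 62.4 4.2 1480
soap 1.04 [ 647.3 -178.8] 71.2 40.7 8.5 757
soap 1.07 [ 647.5 -178.4] 72.2 42.1 7.0 783
soap 1.04 [ 646.  -176.8] 68.8 37.8 7.5 700
soap 1.07 [ 646.2 -176.8] 69.1 37.8 7.5 703
holder 1.04 [518.5 284.7] 111.7 70.5 -21.0 1779
holder 1.07 [518.5 284.8] 113.2 72.0 -21.0 1998
holder 1.04 [518.6 286.2] 112.2 70.9 -21.0 1779
holder 1.07 [518.6 286.3] 113.7 72.3 -21.0 1998
holder4 1.04 [516.9 283. ] 112.2 56.2 -20.8 1095
holder4 1.07 [517.8 288.5] 114.2 69.3 -23.4 1153
handle dark 0.2
```

```bash
cat > plan.py <<'E'
# usage: plan.py x y z heading_deg n : rows from the measured pose
from bench import manip
import numpy as np, sys
from scipy.spatial.transform import Rotation as Ro
x,y,z,h,n=map(float,sys.argv[1:]); n=int(n)
s=manip.get_state(); R=Ro.from_rotvec(s["ee_rot"]); M=R.as_matrix()
p=np.array(s["tcp_pos"]); h0=np.degrees(np.arctan2(M[1,0],M[0,0]))
d=(h-h0+90)%180-90
T=Ro.from_euler('z',h0+d,degrees=True)*Ro.from_euler('x',180,degrees=True)
r=(R.inv()*T).as_rotvec(); step=(np.array([x,y,z])-p)/n
print("t",round(s["time_s"],2),"pos",p.round(1),"head",round(h0,1),"tilt",np.round(M[:,2],3),"q6",round(s["joint_pos"][5],2),"wf",np.round(s["wrist_force"],1),"grip",round(s["grip_width"]*85.4,1),round(s["gripper_force"],1))
Q=R
for k in range(n):
    print("rot",np.round(r/n,4).tolist(),"slide",np.round(Q.inv().apply(step),1).tolist()); Q=Q*Ro.from_rotvec(r/n)
E
python3 plan.py 472.7 -274.7 90 17.5 8
```

```text
t 0.2 pos [ 225.1 -501.5  230.7] head -155.8 tilt [-0.001  0.001 -1.   ] q6 -0.28 wf [ 0.4  0.1 -0.2] grip 85.4 0.0
rot [0.0001, -0.0, 0.0145] slide [-39.8, 13.2, 17.6]
rot [0.0001, -0.0, 0.0145] slide [-39.7, 13.8, 17.6]
rot [0.0001, -0.0, 0.0145] slide [-39.4, 14.3, 17.6]
rot [0.0001, -0.0, 0.0145] slide [-39.2, 14.9, 17.6]
rot [0.0001, -0.0, 0.0145] slide [-39.0, 15.5, 17.6]
rot [0.0001, -0.0, 0.0145] slide [-38.8, 16.0, 17.6]
rot [0.0001, -0.0, 0.0145] slide [-38.5, 16.6, 17.6]
rot [0.0001, -0.0, 0.0145] slide [-38.3, 17.2, 17.6]
```

Emit:
servo_tool --increments '[{"rot":[0,0,0.0145],"slide":[-39.8,13.2,17.6],"jaw":85},{"rot":[0,0,0.0145],"slide":[-39.7,13.8,17.6],"jaw":85},{"rot":[0,0,0.0145],"slide":[-39.4,14.3,17.6],"jaw":85},{"rot":[0,0,0.0145],"slide":[-39.2,14.9,17.6],"jaw":85},{"rot":[0,0,0.0145],"slide":[-39,15.5,17.6],"jaw":85},{"rot":[0,0,0.0145],"slide":[-38.8,16,17.6],"jaw":85},{"rot":[0,0,0.0145],"slide":[-38.5,16.6,17.6],"jaw":85},{"rot":[0,0,0.0145],"slide":[-38.3,17.2,17.6],"jaw":85}]'

```text
time_s: 1.2
tcp_pos: [473.5, -273.9, 89.9]
ee_rot: [0.478, -3.105, -0.0]
wrist_force: [0.1, -0.8, 0.1]
grip_width: 0.994
gripper_force: 0.0
```

```bash
python3 plan.py 472.7 -274.7 4 17.5 4
```

```text
t 1.2 pos [ 473.5 -273.9   89.9] head -162.5 tilt [-0.  0. -1.] q6 -1.03 wf [ 0.1 -0.8  0.1] grip 84.9 0.0
rot [0.0, -0.0, -0.0] slide [0.3, -0.1, 21.5]
rot [0.0, -0.0, -0.0] slide [0.3, -0.1, 21.5]
rot [0.0, -0.0, -0.0] slide [0.3, -0.1, 21.5]
rot [0.0, -0.0, -0.0] slide [0.3, -0.1, 21.5]
```

Emit:
servo_tool --increments '[{"slide":[0.3,-0.1,21.5],"jaw":85},{"slide":[0.3,-0.1,21.5],"jaw":85},{"slide":[0.3,-0.1,21.5],"jaw":70},{"slide":[0.3,-0.1,21.5],"jaw":60},{"slide":[0,0,0],"jaw":45},{"slide":[0,0,0],"jaw":40},{"slide":[0,0,0],"jaw":40},{"slide":[0,0,0],"jaw":40}]' --force 25

```text
schema error: expected keys rot, slide, jaw
```

```bash
python3 plan.py 472.7 -274.7 90 17.5 4; python3 -c "
from h import *
print(manip.get_state()['joint_pos'].round(2))
cv2.imwrite('pics/s1.png',manip.read_camera('scene')[150:390,60:380].repeat(2,0).repeat(2,1))"
```

```text
t 1.2 pos [ 473.5 -273.9   89.9] head -162.5 tilt [-0.  0. -1.] q6 -1.03 wf [ 0.1 -0.8  0.1] grip 84.9 0.0
rot [0.0, -0.0, -0.0] slide [0.3, -0.1, -0.0]
rot [0.0, -0.0, -0.0] slide [0.3, -0.1, -0.0]
rot [0.0, -0.0, -0.0] slide [0.3, -0.1, -0.0]
rot [0.0, -0.0, -0.0] slide [0.3, -0.1, -0.0]
[-0.24  0.33 -0.15 -0.   -1.08 -1.03]
```

View pics/s1.png

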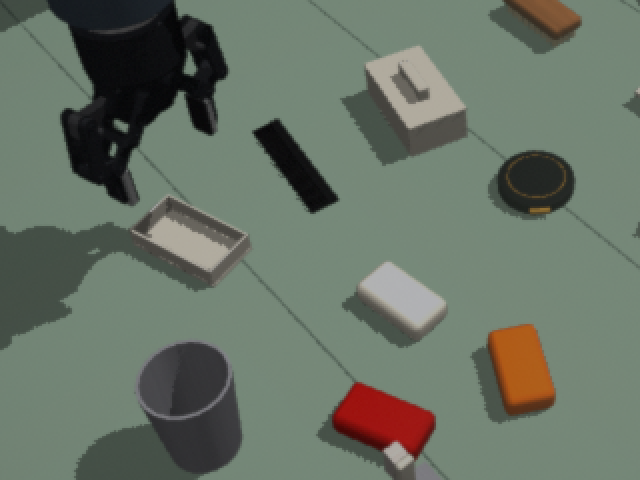

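The move was refused because every row needs a "rot". The picture shows the fingers straddling the tray, which is at (190,240) in the crop, so I repeat the descent.

Emit:
servo_tool --increments '[{"rot":[0,0,0],"slide":[0.3,-0.1,21.5],"jaw":85},{"rot":[0,0,0],"slide":[0.3,-0.1,21.5],"jaw":85},{"rot":[0,0,0],"slide":[0.3,-0.1,21.5],"jaw":70},{"rot":[0,0,0],"slide":[0.3,-0.1,21.5],"jaw":60},{"rot":[0,0,0],"slide":[0,0,0],"jaw":45},{"rot":[0,0,0],"slide":[0,0,0],"jaw":40},{"rot":[0,0,0],"slide":[0,0,0],"jaw":40},{"rot":[0,0,0],"slide":[0,0,0],"jaw":40}]' --force 25

```text
time_s: 2.25
tcp_pos: [472.1, -275.9, 5.2]
ee_rot: [-0.478, 3.104, -0.001]
wrist_force: [0.1, 0.4, -0.4]
grip_width: 0.574
gripper_force: 30.3
```

```bash
python3 plan.py 472.7 -274.7 120 17.5 6|head -3; python3 -c "
from h import *
cv2.imwrite('pics/s2.png',manip.read_camera('scene')[150:390,60:380].repeat(2,0).repeat(2,1))"
```

```text
t 2.25 pos [ 472.1 -275.9    5.2] head -162.5 tilt [ 0.001 -0.    -1.   ] q6 -1.02 wf [ 0.1  0.4 -0.4] grip 49.0 30.3
rot [-0.0001, 0.0002, 0.0001] slide [-0.2, 0.1, -19.1]
rot [-0.0001, 0.0002, 0.0001] slide [-0.2, 0.1, -19.1]
```

View pics/s2.png

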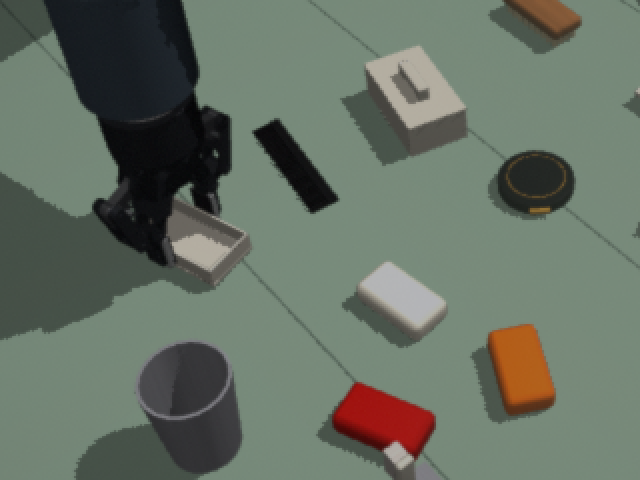

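The tray is held at 49 mm opening, so I lift it.

Emit:
servo_tool --increments '[{"rot":[0,0,0],"slide":[0,0,-10],"jaw":40},{"rot":[0,0,0],"slide":[0,0,-20],"jaw":40},{"rot":[0,0,0],"slide":[0,0,-25],"jaw":40},{"rot":[0,0,0],"slide":[0,0,-25],"jaw":40},{"rot":[0,0,0],"slide":[0,0,-15],"jaw":40},{"rot":[0,0,0],"slide":[0,0,0],"jaw":40}]' --force 30

```text
time_s: 3.05
tcp_pos: [472.4, -276.0, 100.7]
ee_rot: [-0.478, 3.103, -0.002]
wrist_force: [-0.2, 0.2, -0.8]
grip_width: 0.572
gripper_force: 31.5
```

```bash
python3 plan.py 518.5 286 100 -21 16; python3 -c "
from h import *
im=manip.read_camera('top');cv2.imwrite('pics/t2.png',cv2.resize(im[260:380,400:560],(640,480)))"
```

```text
t 3.05 pos [ 472.4 -276.   100.7] head -162.5 tilt [ 0.003 -0.001 -1.   ] q6 -1.02 wf [-0.2  0.2 -0.8] grip 48.9 31.5
rot [-0.0, 0.0002, 0.042] slide [-13.3, 32.6, 0.0]
rot [-0.0, 0.0002, 0.042] slide [-11.9, 33.2, 0.0]
rot [-0.0, 0.0002, 0.042] slide [-10.5, 33.6, 0.0]
rot [-0.0, 0.0002, 0.042] slide [-9.1, 34.0, 0.0]
rot [-0.0, 0.0002, 0.042] slide [-7.7, 34.4, 0.0]
rot [-0.0, 0.0002, 0.042] slide [-6.2, 34.7, 0.0]
rot [-0.0, 0.0002, 0.042] slide [-4.8, 34.9, 0.0]
rot [-0.0, 0.0002, 0.042] slide [-3.3, 35.1, 0.0]
rot [-0.0, 0.0002, 0.042] slide [-1.8, 35.2, 0.0]
rot [-0.0, 0.0002, 0.042] slide [-0.3, 35.2, 0.0]
rot [-0.0, 0.0002, 0.042] slide [1.1, 35.2, 0.0]
rot [-0.0, 0.0002, 0.042] slide [2.6, 35.1, 0.0]
rot [-0.0, 0.0002, 0.042] slide [4.1, 35.0, 0.0]
rot [-0.0, 0.0002, 0.042] slide [5.6, 34.8, 0.0]
rot [-0.0, 0.0002, 0.042] slide [7.0, 34.5, 0.0]
rot [-0.0, 0.0002, 0.042] slide [8.5, 34.2, 0.0]
```

View pics/t2.png

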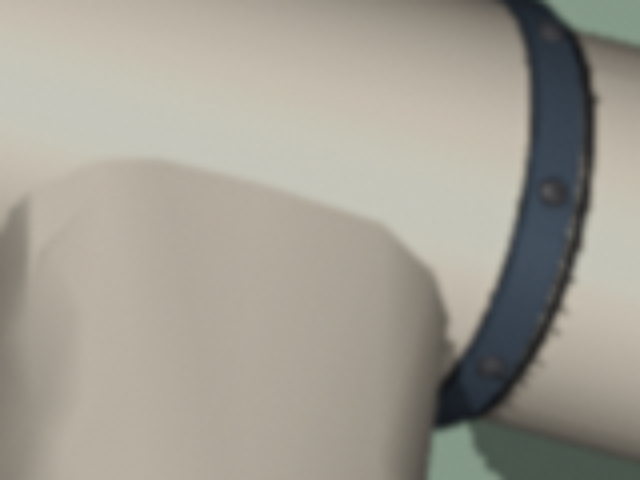

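The arm hides the tray in the top view, so I carry it across and rely on the grip reading.

Emit:
servo_tool --increments '[{"rot":[0,0,0.042],"slide":[-13.3,32.6,0],"jaw":40},{"rot":[0,0,0.042],"slide":[-11.9,33.2,0],"jaw":40},{"rot":[0,0,0.042],"slide":[-10.5,33.6,0],"jaw":40},{"rot":[0,0,0.042],"slide":[-9.1,34,0],"jaw":40},{"rot":[0,0,0.042],"slide":[-7.7,34.4,0],"jaw":40},{"rot":[0,0,0.042],"slide":[-6.2,34.7,0],"jaw":40},{"rot":[0,0,0.042],"slide":[-4.8,34.9,0],"jaw":40},{"rot":[0,0,0.042],"slide":[-3.3,35.1,0],"jaw":40}]'

```text
time_s: 4.1
tcp_pos: [493.8, 6.2, 98.2]
ee_rot: [-0.05, -3.139, 0.001]
wrist_force: [0.5, 0.7, -0.4]
grip_width: 0.577
gripper_force: 31.5
```

Emit:
servo_tool --increments '[{"rot":[0,0,0.042],"slide":[-1.8,35.2,0],"jaw":40},{"rot":[0,0,0.042],"slide":[-0.3,35.2,0],"jaw":40},{"rot":[0,0,0.042],"slide":[1.1,35.2,0],"jaw":40},{"rot":[0,0,0.042],"slide":[2.6,35.1,0],"jaw":40},{"rot":[0,0,0.042],"slide":[4.1,35,0],"jaw":40},{"rot":[0,0,0.042],"slide":[5.6,34.8,0],"jaw":40},{"rot":[0,0,0.042],"slide":[7,34.5,0],"jaw":40},{"rot":[0,0,0.042],"slide":[8.5,34.2,0],"jaw":40}]'

```text
time_s: 5.1
tcp_pos: [516.8, 286.7, 97.9]
ee_rot: [-0.574, -3.087, 0.003]
wrist_force: [-0.3, -0.1, -0.8]
grip_width: 0.577
gripper_force: 31.5
```

```bash
python3 plan.py 518.5 286 40 -21 4; python3 -c "
from h import *
cv2.imwrite('pics/s3.png',manip.read_camera('scene')[40:260,260:580].repeat(2,0).repeat(2,1))"
```

```text
t 5.1 pos [516.8 286.7  97.9] head 158.9 tilt [-0.002 -0.002 -1.   ] q6 -2.71 wf [-0.3 -0.1 -0.8] grip 49.3 31.5
rot [-0.0006, -0.0004, -0.0003] slide [-0.5, 0.0, 14.5]
rot [-0.0006, -0.0004, -0.0003] slide [-0.5, 0.0, 14.5]
rot [-0.0006, -0.0004, -0.0003] slide [-0.5, 0.0, 14.5]
rot [-0.0006, -0.0004, -0.0003] slide [-0.5, -0.0, 14.5]
```

View pics/s3.png

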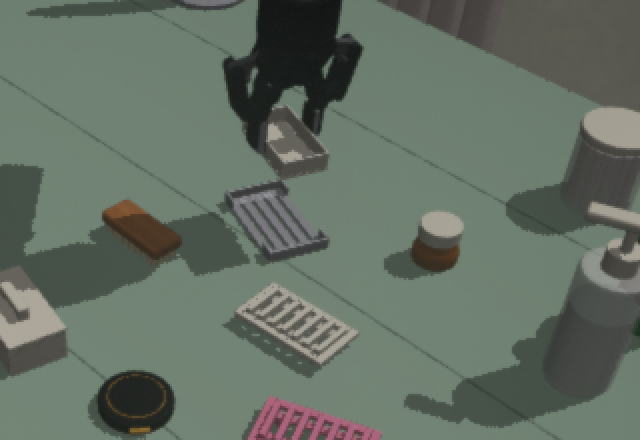

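The tray hangs level over the holder, which is at (280,220) in the crop. I lower it; the seated TCP height should be about 9 mm.

Emit:
servo_tool --increments '[{"rot":[0,0,0],"slide":[-0.5,0,15],"jaw":40},{"rot":[0,0,0],"slide":[-0.5,0,15],"jaw":40},{"rot":[0,0,0],"slide":[-0.5,0,15],"jaw":40},{"rot":[0,0,0],"slide":[-0.5,0,15],"jaw":40},{"rot":[0,0,0],"slide":[0,0,10],"jaw":40},{"rot":[0,0,0],"slide":[0,0,7],"jaw":40},{"rot":[0,0,0],"slide":[0,0,6],"jaw":40},{"rot":[0,0,0],"slide":[0,0,3],"jaw":40}]'

```text
time_s: 6.15
tcp_pos: [519.5, 285.4, 13.4]
ee_rot: [0.572, 3.089, 0.0]
wrist_force: [-0.2, 1.3, -0.2]
grip_width: 0.578
gripper_force: 31.5
```

```bash
python3 plan.py 518.5 286 9 -21 2; python3 -c "
from h import *
cv2.imwrite('pics/s4.png',manip.read_camera('scene')[40:260,260:580].repeat(2,0).repeat(2,1))"
```

```text
t 6.15 pos [519.5 285.4  13.4] head 159.0 tilt [ 0.  0. -1.] q6 -2.7 wf [-0.2  1.3 -0.2] grip 49.3 31.5
rot [0.0001, 0.0, 0.0002] slide [0.6, 0.1, 2.2]
rot [0.0001, 0.0, 0.0002] slide [0.6, 0.1, 2.2]
```

View pics/s4.png

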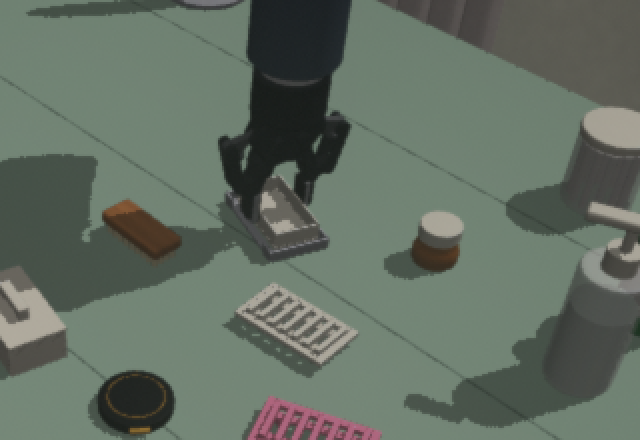

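The tray is inside the lips. I lower it the rest of the way, then release and lift clear.

Emit:
servo_tool --increments '[{"rot":[0,0,0],"slide":[0.6,0,2.2],"jaw":40},{"rot":[0,0,0],"slide":[0.6,0,2.2],"jaw":40},{"rot":[0,0,0],"slide":[0,0,0],"jaw":40},{"rot":[0,0,0],"slide":[0,0,0],"jaw":54},{"rot":[0,0,0],"slide":[0,0,0],"jaw":58},{"rot":[0,0,0],"slide":[0,0,0],"jaw":62},{"rot":[0,0,0],"slide":[0,0,0],"jaw":66},{"rot":[0,0,0],"slide":[0,0,0],"jaw":66}]'

```text
time_s: 7.2
tcp_pos: [518.3, 285.7, 9.1]
ee_rot: [-0.572, -3.089, 0.0]
wrist_force: [-0.9, -0.3, -0.5]
grip_width: 0.773
gripper_force: 0.0
```

Emit:
servo_tool --increments '[{"rot":[0,0,0],"slide":[0,0,-10],"jaw":66},{"rot":[0,0,0],"slide":[0,0,-20],"jaw":70},{"rot":[0,0,0],"slide":[0,0,-30],"jaw":85},{"rot":[0,0,0],"slide":[0,0,-30],"jaw":85},{"rot":[0,0,0],"slide":[0,0,0],"jaw":85}]'

```text
time_s: 7.82
tcp_pos: [520.0, 286.9, 102.8]
ee_rot: [0.571, 3.085, 0.007]
wrist_force: [0.0, 0.7, -0.5]
grip_width: 0.995
gripper_force: 0.0
```

```bash
python3 plan.py 646 176.6 90 4.3 7; python3 plan.py 400 0 300 4.3 6|tail -1
```

```text
t 7.83 pos [520.  286.9 102.8] head 159.0 tilt [ 0.005  0.004 -1.   ] q6 -2.7 wf [ 0.   0.7 -0.5] grip 85.0 0.0
rot [0.0007, 0.0007, -0.063] slide [-22.4, -8.3, 1.9]
rot [0.0007, 0.0007, -0.063] slide [-21.9, -9.7, 1.9]
rot [0.0007, 0.0007, -0.063] slide [-21.2, -11.0, 1.8]
rot [0.0007, 0.0007, -0.063] slide [-20.5, -12.3, 1.8]
rot [0.0007, 0.0007, -0.063] slide [-19.7, -13.6, 1.8]
rot [0.0007, 0.0007, -0.063] slide [-18.8, -14.8, 1.8]
rot [0.0007, 0.0007, -0.063] slide [-17.8, -16.0, 1.8]
rot [0.0008, 0.0008, -0.0735] slide [20.1, -47.8, -32.9]
```

Emit:
servo_tool --increments '[{"rot":[0,0,-0.063],"slide":[-22.4,-8.3,1.9],"jaw":85},{"rot":[0,0,-0.063],"slide":[-21.9,-9.7,1.9],"jaw":85},{"rot":[0,0,-0.063],"slide":[-21.2,-11,1.8],"jaw":85},{"rot":[0,0,-0.063],"slide":[-20.5,-12.3,1.8],"jaw":85},{"rot":[0,0,-0.063],"slide":[-19.7,-13.6,1.8],"jaw":85},{"rot":[0,0,-0.063],"slide":[-18.8,-14.8,1.8],"jaw":85},{"rot":[0,0,-0.063],"slide":[-17.8,-16,1.8],"jaw":85},{"rot":[0,0,0],"slide":[0,0,0],"jaw":85}]'

```text
time_s: 8.82
tcp_pos: [644.7, 174.0, 85.3]
ee_rot: [0.114, -3.138, 0.001]
wrist_force: [0.3, -0.3, -0.7]
grip_width: 0.991
gripper_force: 0.0
```

```bash
python3 plan.py 646 176.6 3 4.3 4; python3 -c "
from h import *
im=manip.read_camera('top');a=cv2.resize(im[225:345,105:265],(640,480));cv2.imwrite('pics/t3.png',a)
f=im.astype(float);ne=2*f[...,1]/(f[...,0]+f[...,2]+1)
for th in (150,165,180): print(rect((f.min(2)>th)&box(im,181,288,36)&(ne<1.04),22))
"
```

```text
t 8.82 pos [644.7 174.   85.3] head -175.8 tilt [-0.001 -0.001 -1.   ] q6 -1.99 wf [ 0.3 -0.3 -0.7] grip 84.6 0.0
rot [-0.0001, -0.0004, -0.0005] slide [-0.4, 0.6, 20.6]
rot [-0.0001, -0.0004, -0.0005] slide [-0.4, 0.6, 20.6]
rot [-0.0001, -0.0004, -0.0005] slide [-0.4, 0.6, 20.6]
rot [-0.0001, -0.0004, -0.0005] slide [-0.4, 0.6, 20.6]
(array([517.3, 278. ]), 109.2, 56.0, -22.3, np.int32(945))
(array([522.8, 273.5]), 93.0, 32.5, -18.4, np.int32(699))
(array([520.1, 274.3]), 85.4, 28.4, -20.7, np.int32(640))
```

View pics/t3.png

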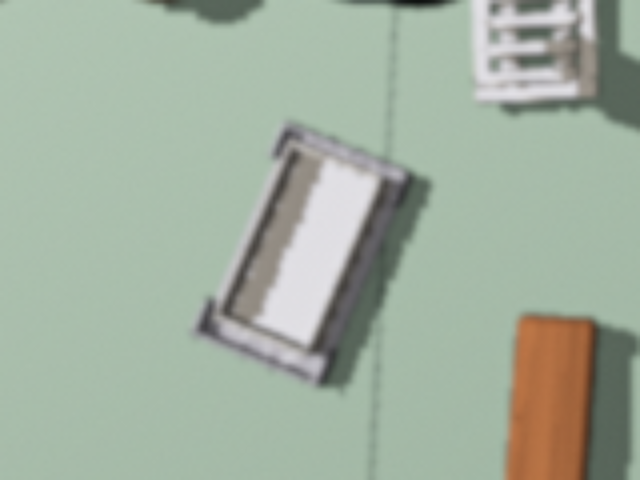

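The tray sits in the holder. Its rim corners in the crop are near (287,143), (388,178), (217,318) and (315,352). I check the centre at rim height, z = 24.

```bash
python3 -c "
from h import *
p=np.array([[287,143],[388,178],[217,318],[315,352]])/4+[105-.4,225-.4]
w=world(p,24); print(w.round(1),w.mean(0), np.linalg.norm(w[0]-w[2]),np.linalg.norm(w[0]-w[1]))
p=np.array([[285,122],[412,172],[195,333],[325,384]])/4+[105-.4,225-.4]
w=world(p,14); print(w.round(1),w.mean(0), np.linalg.norm(w[0]-w[2]),np.linalg.norm(w[0]-w[1]))
"
```

```text
[[570.9 291.2]
 [554.8 241. ]
 [486.8 320.1]
 [471.7 271.8]] [521.04574367 281.05163428] 88.98491534845198 52.703670992537546
[[582.  296.5]
 [558.5 232.5]
 [479.3 334.5]
 [456.2 269.6]] [519.01021813 283.27784364] 109.56191202073728 68.18704810454057
```

Emit:
servo_tool --increments '[{"rot":[0,0,0],"slide":[-0.4,0.6,20.6],"jaw":85},{"rot":[0,0,0],"slide":[-0.4,0.6,20.6],"jaw":85},{"rot":[0,0,0],"slide":[-0.4,0.6,20.6],"jaw":85},{"rot":[0,0,0],"slide":[-0.4,0.6,20.6],"jaw":75},{"rot":[0,0,0],"slide":[0,0,0],"jaw":55},{"rot":[0,0,0],"slide":[0,0,0],"jaw":50},{"rot":[0,0,0],"slide":[0,0,0],"jaw":50},{"rot":[0,0,0],"slide":[0,0,0],"jaw":50}]' --force 25

```text
time_s: 9.88
tcp_pos: [646.0, 178.1, 4.7]
ee_rot: [-0.117, 3.138, 0.001]
wrist_force: [-0.2, -0.9, -0.1]
grip_width: 0.687
gripper_force: 30.4
```

The drainer is gripped at 58.7 mm. The tray sits about 2 mm towards +x along the holder, within tolerance. I lift and carry.

Emit:
servo_tool --increments '[{"rot":[0,0,0],"slide":[0,0,-10],"jaw":50},{"rot":[0,0,0],"slide":[0,0,-20],"jaw":50},{"rot":[0,0,0],"slide":[0,0,-25],"jaw":50},{"rot":[0,0,0],"slide":[0,0,-25],"jaw":50},{"rot":[0,0,0],"slide":[0,0,-10],"jaw":50},{"rot":[0,0,0],"slide":[0,0,0],"jaw":50}]' --force 30

```text
time_s: 10.62
tcp_pos: [646.0, 178.1, 94.6]
ee_rot: [-0.117, 3.138, 0.001]
wrist_force: [-0.6, 0.6, -0.4]
grip_width: 0.687
gripper_force: 33.1
```

```bash
python3 plan.py 519.5 285.3 90 -21 8
```

```text
t 10.62 pos [646.  178.1  94.6] head -175.7 tilt [ 0.001  0.001 -1.   ] q6 -2.0 wf [-0.6  0.6 -0.4] grip 58.7 33.1
rot [0.0001, 0.0001, 0.0551] slide [14.8, 14.5, 0.6]
rot [0.0001, 0.0001, 0.0551] slide [15.6, 13.7, 0.6]
rot [0.0001, 0.0001, 0.0551] slide [16.3, 12.8, 0.6]
rot [0.0001, 0.0001, 0.0551] slide [17.0, 11.9, 0.6]
rot [0.0001, 0.0001, 0.0551] slide [17.6, 11.0, 0.6]
rot [0.0001, 0.0001, 0.0551] slide [18.2, 10.0, 0.6]
rot [0.0001, 0.0001, 0.0551] slide [18.7, 9.0, 0.6]
rot [0.0001, 0.0001, 0.0551] slide [19.2, 7.9, 0.6]
```

Emit:
servo_tool --increments '[{"rot":[0,0,0.055],"slide":[14.8,14.5,0.6],"jaw":50},{"rot":[0,0,0.055],"slide":[15.6,13.7,0.6],"jaw":50},{"rot":[0,0,0.055],"slide":[16.3,12.8,0.6],"jaw":50},{"rot":[0,0,0.055],"slide":[17,11.9,0.6],"jaw":50},{"rot":[0,0,0.055],"slide":[17.6,11,0.6],"jaw":50},{"rot":[0,0,0.055],"slide":[18.2,10,0.6],"jaw":50},{"rot":[0,0,0.055],"slide":[18.7,9,0.6],"jaw":50},{"rot":[0,0,0.055],"slide":[19.2,7.9,0.6],"jaw":50}]'

```text
time_s: 11.62
tcp_pos: [517.7, 285.0, 87.6]
ee_rot: [-0.573, -3.087, 0.003]
wrist_force: [1.2, 0.8, 0.0]
grip_width: 0.692
gripper_force: 33.1
```

```bash
python3 plan.py 519.5 285.3 30 -21 4
```

```text
t 11.62 pos [517.7 285.   87.6] head 159.0 tilt [-0.002 -0.001 -1.   ] q6 -2.71 wf [1.2 0.8 0. ] grip 59.1 33.1
rot [-0.0005, -0.0004, -0.0002] slide [-0.4, 0.3, 14.4]
rot [-0.0005, -0.0004, -0.0002] slide [-0.4, 0.3, 14.4]
rot [-0.0005, -0.0004, -0.0002] slide [-0.4, 0.3, 14.4]
rot [-0.0005, -0.0004, -0.0002] slide [-0.4, 0.3, 14.4]
```

Emit:
servo_tool --increments '[{"rot":[0,0,0],"slide":[-0.2,0.2,15],"jaw":50},{"rot":[0,0,0],"slide":[-0.2,0.1,15],"jaw":50},{"rot":[0,0,0],"slide":[-0.2,0.1,15],"jaw":50},{"rot":[0,0,0],"slide":[-0.2,0,5],"jaw":50},{"rot":[0,0,0],"slide":[0,0,0],"jaw":50},{"rot":[0,0,0],"slide":[0,0,0],"jaw":50}]'

```text
time_s: 12.38
tcp_pos: [520.3, 285.3, 39.6]
ee_rot: [0.57, 3.089, 0.001]
wrist_force: [1.0, -0.3, -0.3]
grip_width: 0.69
gripper_force: 33.0
```

```bash
python3 plan.py 519.5 285.3 19 -21 5; python3 -c "
from h import *
cv2.imwrite('pics/s5.png',cv2.resize(manip.read_camera('scene')[90:210,330:490],(640,480)))"
```

```text
t 12.38 pos [520.3 285.3  39.6] head 159.1 tilt [ 0.001  0.001 -1.   ] q6 -2.7 wf [ 1.  -0.3 -0.3] grip 59.0 33.0
rot [0.0002, 0.0001, 0.0003] slide [0.2, -0.1, 4.1]
rot [0.0002, 0.0001, 0.0003] slide [0.2, -0.1, 4.1]
rot [0.0002, 0.0001, 0.0003] slide [0.2, -0.1, 4.1]
rot [0.0002, 0.0001, 0.0003] slide [0.2, -0.1, 4.1]
rot [0.0002, 0.0001, 0.0003] slide [0.2, -0.1, 4.1]
```

View pics/s5.png

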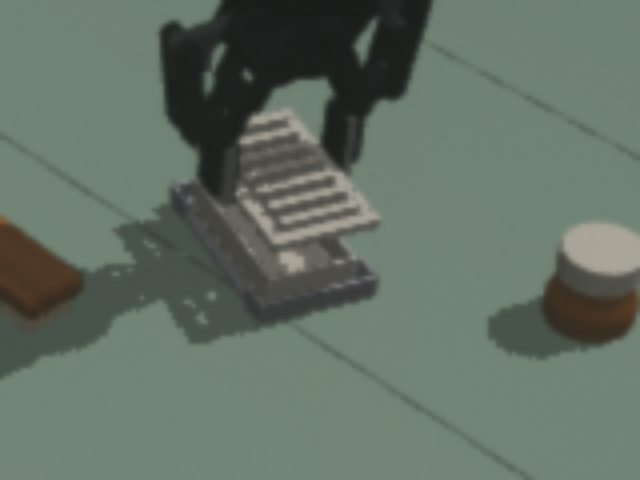

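The drainer hangs level above the tray. Its near-end corners are about (272,240) and (380,215). I check their position along the holder axis.

```bash
python3 -c "
from h import *
c=np.array([520.3,285.3]);a=np.radians(-21);ax=np.array([[np.cos(a),np.sin(a)],[-np.sin(a),np.cos(a)]])
for q,z in(([[272,239],[381,213]],51),([[250,298],[378,277]],14),([[262,318],[378,293]],0)):
  w=world(np.array(q)/4+[330-.4,90-.4],z,'scene'); print(z,w.round(1),((w-c)@ax.T).round(1))
"
```

```text
51 [[555.1 240.4]
 [577.1 297.1]] [[ 48.6 -29.5]
 [ 48.8  31.4]]
14 [[550.6 233.9]
 [582.7 295.6]] [[ 46.7 -37.1]
 [ 54.6  32. ]]
0 [[554.9 240.2]
 [581.1 300.2]] [[ 48.5 -29.7]
 [ 51.4  35.7]]
```

The drainer and tray offsets from the holder agree within about 1 mm, so I lower the drainer.

Emit:
servo_tool --increments '[{"rot":[0,0,0],"slide":[0.2,0,5],"jaw":50},{"rot":[0,0,0],"slide":[0.2,0,5],"jaw":50},{"rot":[0,0,0],"slide":[0,0,4],"jaw":50},{"rot":[0,0,0],"slide":[0,0,3],"jaw":50},{"rot":[0,0,0],"slide":[0,0,2],"jaw":50},{"rot":[0,0,0],"slide":[0,0,0],"jaw":50}]'

```text
time_s: 13.18
tcp_pos: [519.4, 285.3, 20.0]
ee_rot: [-0.57, -3.089, 0.0]
wrist_force: [0.5, 0.4, -0.9]
grip_width: 0.688
gripper_force: 33.1
```

Emit:
servo_tool --increments '[{"rot":[0,0,0],"slide":[0,0,1],"jaw":50},{"rot":[0,0,0],"slide":[0,0,0.5],"jaw":50},{"rot":[0,0,0],"slide":[0,0,0],"jaw":50},{"rot":[0,0,0],"slide":[0,0,0],"jaw":63},{"rot":[0,0,0],"slide":[0,0,0],"jaw":68},{"rot":[0,0,0],"slide":[0,0,0],"jaw":74},{"rot":[0,0,0],"slide":[0,0,0],"jaw":74},{"rot":[0,0,0],"slide":[0,0,0],"jaw":74}]'

```text
time_s: 14.18
tcp_pos: [519.5, 285.3, 18.6]
ee_rot: [0.57, 3.089, 0.0]
wrist_force: [0.3, -0.2, 0.9]
grip_width: 0.867
gripper_force: 0.0
```

Emit:
servo_tool --increments '[{"rot":[0,0,0],"slide":[0,0,-10],"jaw":74},{"rot":[0,0,0],"slide":[0,0,-20],"jaw":80},{"rot":[0,0,0],"slide":[0,0,-30],"jaw":85},{"rot":[0,0,0],"slide":[0,0,-20],"jaw":85},{"rot":[0,0,0],"slide":[0,0,0],"jaw":85}]'

```text
time_s: 14.8
tcp_pos: [520.6, 286.1, 101.1]
ee_rot: [0.57, 3.086, 0.006]
wrist_force: [-0.1, -0.9, -0.7]
grip_width: 1.0
gripper_force: 0.0
```

```bash
python3 plan.py 646.8 -178 90 8 16
```

```text
t 14.8 pos [520.6 286.1 101.1] head 159.1 tilt [ 0.004  0.003 -1.   ] q6 -2.7 wf [-0.1 -0.9 -0.7] grip 85.4 0.0
rot [0.0002, 0.0002, -0.0315] slide [-17.7, -24.3, 0.6]
rot [0.0002, 0.0002, -0.0315] slide [-16.9, -24.8, 0.6]
rot [0.0002, 0.0002, -0.0315] slide [-16.2, -25.4, 0.6]
rot [0.0002, 0.0002, -0.0315] slide [-15.3, -25.9, 0.6]
rot [0.0002, 0.0002, -0.0315] slide [-14.5, -26.3, 0.6]
rot [0.0002, 0.0002, -0.0315] slide [-13.7, -26.8, 0.6]
rot [0.0002, 0.0002, -0.0315] slide [-12.8, -27.2, 0.7]
rot [0.0002, 0.0002, -0.0315] slide [-12.0, -27.6, 0.7]
rot [0.0002, 0.0002, -0.0315] slide [-11.1, -27.9, 0.7]
rot [0.0002, 0.0002, -0.0315] slide [-10.2, -28.3, 0.7]
rot [0.0002, 0.0002, -0.0315] slide [-9.3, -28.6, 0.7]
rot [0.0002, 0.0002, -0.0315] slide [-8.4, -28.9, 0.7]
rot [0.0002, 0.0002, -0.0315] slide [-7.5, -29.1, 0.7]
rot [0.0002, 0.0002, -0.0315] slide [-6.6, -29.3, 0.7]
rot [0.0002, 0.0002, -0.0315] slide [-5.6, -29.5, 0.7]
rot [0.0002, 0.0002, -0.0315] slide [-4.7, -29.7, 0.7]
```

Emit:
servo_tool --increments '[{"rot":[0,0,-0.0315],"slide":[-17.7,-24.3,0.6],"jaw":85},{"rot":[0,0,-0.0315],"slide":[-16.9,-24.8,0.6],"jaw":85},{"rot":[0,0,-0.0315],"slide":[-16.2,-25.4,0.6],"jaw":85},{"rot":[0,0,-0.0315],"slide":[-15.3,-25.9,0.6],"jaw":85},{"rot":[0,0,-0.0315],"slide":[-14.5,-26.3,0.6],"jaw":85},{"rot":[0,0,-0.0315],"slide":[-13.7,-26.8,0.6],"jaw":85},{"rot":[0,0,-0.0315],"slide":[-12.8,-27.2,0.7],"jaw":85},{"rot":[0,0,-0.0315],"slide":[-12,-27.6,0.7],"jaw":85}]'

```text
time_s: 15.8
tcp_pos: [582.0, 52.1, 92.8]
ee_rot: [-0.176, -3.135, 0.0]
wrist_force: [-0.5, 0.5, -0.2]
grip_width: 0.993
gripper_force: 0.0
```

Emit:
servo_tool --increments '[{"rot":[0,0,-0.0315],"slide":[-11.1,-27.9,0.7],"jaw":85},{"rot":[0,0,-0.0315],"slide":[-10.2,-28.3,0.7],"jaw":85},{"rot":[0,0,-0.0315],"slide":[-9.3,-28.6,0.7],"jaw":85},{"rot":[0,0,-0.0315],"slide":[-8.4,-28.9,0.7],"jaw":85},{"rot":[0,0,-0.0315],"slide":[-7.5,-29.1,0.7],"jaw":85},{"rot":[0,0,-0.0315],"slide":[-6.6,-29.3,0.7],"jaw":85},{"rot":[0,0,-0.0315],"slide":[-5.6,-29.5,0.7],"jaw":85},{"rot":[0,0,-0.0315],"slide":[-4.7,-29.7,0.7],"jaw":85}]'

```text
time_s: 16.8
tcp_pos: [644.9, -179.8, 86.9]
ee_rot: [0.219, -3.132, -0.001]
wrist_force: [0.2, 0.6, -0.3]
grip_width: 0.994
gripper_force: 0.0
```

```bash
python3 plan.py 646.8 -178 4 8 4; python3 -c "
from h import *
im=manip.read_camera('top');a=cv2.resize(im[225:345,105:265],(640,480));cv2.imwrite('pics/t4.png',a)
f=im.astype(float);ne=2*f[...,1]/(f[...,0]+f[...,2]+1)
for th in (165,180): print(rect((f.min(2)>th)&box(im,181,288,36)&(ne<1.05),30))
"
```

```text
t 16.8 pos [ 644.9 -179.8   86.9] head -172.0 tilt [-0.002  0.    -1.   ] q6 -1.39 wf [ 0.2  0.6 -0.3] grip 84.9 0.0
rot [0.0002, -0.0004, 0.0] slide [-0.6, 0.4, 20.7]
rot [0.0002, -0.0004, 0.0] slide [-0.5, 0.4, 20.7]
rot [0.0002, -0.0004, 0.0] slide [-0.5, 0.4, 20.7]
rot [0.0002, -0.0004, 0.0] slide [-0.5, 0.4, 20.7]
(array([522.5, 283.4]), 103.8, 59.6, -21.0, np.int32(1229))
(array([522.6, 283.5]), 102.7, 59.0, -20.8, np.int32(1044))
```

View pics/t4.png

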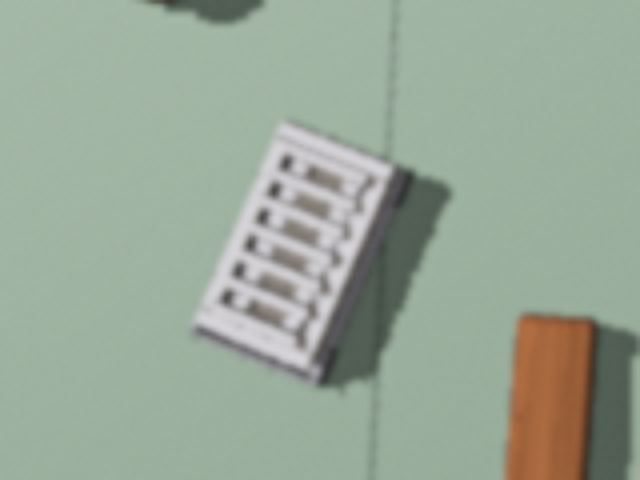

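The drainer is seated and level: 103.8 x 59.6 mm at z = 30, heading -21°, centre near (522,284). Next I grip the soap.

Emit:
servo_tool --increments '[{"rot":[0,0,0],"slide":[-0.3,0.2,20.7],"jaw":85},{"rot":[0,0,0],"slide":[-0.3,0.2,20.7],"jaw":75},{"rot":[0,0,0],"slide":[-0.3,0.2,20.7],"jaw":65},{"rot":[0,0,0],"slide":[-0.3,0.2,20.7],"jaw":55},{"rot":[0,0,0],"slide":[0,0,0],"jaw":40},{"rot":[0,0,0],"slide":[0,0,0],"jaw":30},{"rot":[0,0,0],"slide":[0,0,0],"jaw":30},{"rot":[0,0,0],"slide":[0,0,0],"jaw":30}]' --force 25

```text
time_s: 17.85
tcp_pos: [646.7, -178.0, 5.9]
ee_rot: [-0.218, 3.133, -0.0]
wrist_force: [-0.2, 0.7, -1.5]
grip_width: 0.459
gripper_force: 30.5
```

Emit:
servo_tool --increments '[{"rot":[0,0,0],"slide":[0,0,-10],"jaw":30},{"rot":[0,0,0],"slide":[0,0,-20],"jaw":30},{"rot":[0,0,0],"slide":[0,0,-25],"jaw":30},{"rot":[0,0,0],"slide":[0,0,-25],"jaw":30},{"rot":[0,0,0],"slide":[0,0,-20],"jaw":30},{"rot":[0,0,0],"slide":[0,0,0],"jaw":30}]' --force 30

```text
time_s: 18.6
tcp_pos: [647.7, -178.3, 108.0]
ee_rot: [-0.218, 3.129, -0.002]
wrist_force: [-0.4, 0.1, -0.6]
grip_width: 0.462
gripper_force: 30.5
```

```bash
python3 plan.py 521 284.7 100 -21 16
```

```text
t 18.6 pos [ 647.7 -178.3  108. ] head -172.0 tilt [ 0.005 -0.001 -1.   ] q6 -1.4 wf [-0.4  0.1 -0.6] grip 39.5 30.5
rot [-0.0, 0.0003, 0.0316] slide [3.8, 29.8, 0.4]
rot [-0.0, 0.0003, 0.0316] slide [4.8, 29.6, 0.4]
rot [-0.0, 0.0003, 0.0316] slide [5.7, 29.5, 0.4]
rot [-0.0, 0.0003, 0.0316] slide [6.6, 29.3, 0.4]
rot [-0.0, 0.0003, 0.0316] slide [7.6, 29.0, 0.4]
rot [-0.0, 0.0003, 0.0316] slide [8.5, 28.8, 0.5]
rot [-0.0, 0.0003, 0.0316] slide [9.4, 28.5, 0.5]
rot [-0.0, 0.0003, 0.0316] slide [10.3, 28.2, 0.5]
rot [-0.0, 0.0003, 0.0316] slide [11.2, 27.9, 0.5]
rot [-0.0, 0.0003, 0.0316] slide [12.0, 27.5, 0.5]
rot [-0.0, 0.0003, 0.0316] slide [12.9, 27.1, 0.5]
rot [-0.0, 0.0003, 0.0316] slide [13.7, 26.7, 0.5]
rot [-0.0, 0.0003, 0.0316] slide [14.6, 26.2, 0.5]
rot [-0.0, 0.0003, 0.0316] slide [15.4, 25.7, 0.5]
rot [-0.0, 0.0003, 0.0316] slide [16.2, 25.3, 0.5]
rot [-0.0, 0.0003, 0.0316] slide [17.0, 24.7, 0.5]
```

Emit:
servo_tool --increments '[{"rot":[0,0,0.0316],"slide":[3.8,29.8,0.4],"jaw":30},{"rot":[0,0,0.0316],"slide":[4.8,29.6,0.4],"jaw":30},{"rot":[0,0,0.0316],"slide":[5.7,29.5,0.4],"jaw":30},{"rot":[0,0,0.0316],"slide":[6.6,29.3,0.4],"jaw":30},{"rot":[0,0,0.0316],"slide":[7.6,29,0.4],"jaw":30},{"rot":[0,0,0.0316],"slide":[8.5,28.8,0.5],"jaw":30},{"rot":[0,0,0.0316],"slide":[9.4,28.5,0.5],"jaw":30},{"rot":[0,0,0.0316],"slide":[10.3,28.2,0.5],"jaw":30}]'

```text
time_s: 19.6
tcp_pos: [582.0, 54.4, 100.8]
ee_rot: [-0.181, -3.135, 0.0]
wrist_force: [0.2, -0.6, -0.8]
grip_width: 0.458
gripper_force: 30.5
```

Emit:
servo_tool --increments '[{"rot":[0,0,0.0316],"slide":[11.2,27.9,0.5],"jaw":30},{"rot":[0,0,0.0316],"slide":[12,27.5,0.5],"jaw":30},{"rot":[0,0,0.0316],"slide":[12.9,27.1,0.5],"jaw":30},{"rot":[0,0,0.0316],"slide":[13.7,26.7,0.5],"jaw":30},{"rot":[0,0,0.0316],"slide":[14.6,26.2,0.5],"jaw":30},{"rot":[0,0,0.0316],"slide":[15.4,25.7,0.5],"jaw":30},{"rot":[0,0,0.0316],"slide":[16.2,25.3,0.5],"jaw":30},{"rot":[0,0,0.0316],"slide":[17,24.7,0.5],"jaw":30}]'

```text
time_s: 20.6
tcp_pos: [518.7, 285.8, 96.8]
ee_rot: [-0.574, -3.088, 0.002]
wrist_force: [-0.4, 0.2, -0.6]
grip_width: 0.457
gripper_force: 30.5
```

```bash
python3 plan.py 521 284.7 50 -21 4
```

```text
t 20.6 pos [518.7 285.8  96.8] head 158.9 tilt [-0.001 -0.001 -1.   ] q6 -2.71 wf [-0.4  0.2 -0.6] grip 39.0 30.5
rot [-0.0003, -0.0002, -0.0003] slide [-0.6, -0.0, 11.7]
rot [-0.0003, -0.0002, -0.0003] slide [-0.6, -0.0, 11.7]
rot [-0.0003, -0.0002, -0.0003] slide [-0.6, -0.0, 11.7]
rot [-0.0003, -0.0002, -0.0003] slide [-0.6, -0.0, 11.7]
```

Emit:
servo_tool --increments '[{"rot":[0,0,0],"slide":[-0.4,0,13],"jaw":30},{"rot":[0,0,0],"slide":[-0.4,0,13],"jaw":30},{"rot":[0,0,0],"slide":[-0.3,0,12],"jaw":30},{"rot":[0,0,0],"slide":[-0.3,0,10],"jaw":30},{"rot":[0,0,0],"slide":[0,0,4],"jaw":30},{"rot":[0,0,0],"slide":[0,0,0],"jaw":30},{"rot":[0,0,0],"slide":[0,0,0],"jaw":30}]'

```text
time_s: 21.48
tcp_pos: [521.2, 284.8, 46.2]
ee_rot: [0.573, 3.088, 0.001]
wrist_force: [-0.6, -0.1, -0.2]
grip_width: 0.46
gripper_force: 30.6
```

Emit:
servo_tool --increments '[{"rot":[0,0,0],"slide":[0,0,3],"jaw":30},{"rot":[0,0,0],"slide":[0,0,1.5],"jaw":30},{"rot":[0,0,0],"slide":[0,0,0.5],"jaw":30},{"rot":[0,0,0],"slide":[0,0,0],"jaw":30},{"rot":[0,0,0],"slide":[0,0,0],"jaw":30}]'

```text
time_s: 22.1
tcp_pos: [520.9, 284.7, 40.7]
ee_rot: [0.573, 3.089, 0.0]
wrist_force: [-0.4, 0.0, -1.1]
grip_width: 0.462
gripper_force: 30.6
```

Emit:
servo_tool --increments '[{"rot":[0,0,0],"slide":[0,0,0],"jaw":43},{"rot":[0,0,0],"slide":[0,0,0],"jaw":47},{"rot":[0,0,0],"slide":[0,0,0],"jaw":52},{"rot":[0,0,0],"slide":[0,0,0],"jaw":56},{"rot":[0,0,0],"slide":[0,0,0],"jaw":56}]'

```text
time_s: 22.72
tcp_pos: [520.9, 284.6, 40.7]
ee_rot: [0.573, 3.089, 0.0]
wrist_force: [0.0, -0.1, 0.3]
grip_width: 0.659
gripper_force: 0.0
```

Emit:
servo_tool --increments '[{"rot":[0,0,0],"slide":[0,0,-10],"jaw":56},{"rot":[0,0,0],"slide":[0,0,-20],"jaw":56},{"rot":[0,0,0],"slide":[0,0,-30],"jaw":45},{"rot":[0,0,0],"slide":[0,0,-20],"jaw":45},{"rot":[0,0,0],"slide":[0,0,0],"jaw":45}]'

```text
time_s: 23.35
tcp_pos: [522.0, 285.4, 123.2]
ee_rot: [0.572, 3.086, 0.006]
wrist_force: [-0.5, 0.9, 0.2]
grip_width: 0.528
gripper_force: 0.0
```

```bash
python3 plan.py 469.7 -24.2 100 -13.3 10
```

```text
t 23.35 pos [522.  285.4 123.2] head 159.0 tilt [ 0.004  0.003 -1.   ] q6 -2.7 wf [-0.5  0.9  0.2] grip 45.1 0.0
rot [0.0004, 0.0003, -0.0134] slide [-6.2, -30.8, 2.2]
rot [0.0004, 0.0003, -0.0134] slide [-5.8, -30.9, 2.2]
rot [0.0004, 0.0003, -0.0134] slide [-5.4, -30.9, 2.2]
rot [0.0004, 0.0003, -0.0134] slide [-5.0, -31.0, 2.2]
rot [0.0004, 0.0003, -0.0134] slide [-4.6, -31.1, 2.3]
rot [0.0004, 0.0003, -0.0134] slide [-4.1, -31.1, 2.3]
rot [0.0004, 0.0003, -0.0134] slide [-3.7, -31.2, 2.3]
rot [0.0004, 0.0003, -0.0134] slide [-3.3, -31.2, 2.3]
rot [0.0004, 0.0003, -0.0134] slide [-2.9, -31.3, 2.3]
rot [0.0004, 0.0003, -0.0134] slide [-2.5, -31.3, 2.3]
```

Emit:
servo_tool --increments '[{"rot":[0,0,-0.0168],"slide":[-7.4,-38.5,2.8],"jaw":45},{"rot":[0,0,-0.0168],"slide":[-6.8,-38.6,2.8],"jaw":45},{"rot":[0,0,-0.0168],"slide":[-6.2,-38.7,2.8],"jaw":45},{"rot":[0,0,-0.0168],"slide":[-5.6,-38.8,2.8],"jaw":45},{"rot":[0,0,-0.0168],"slide":[-5,-38.9,2.8],"jaw":45},{"rot":[0,0,-0.0168],"slide":[-4.4,-39,2.8],"jaw":45},{"rot":[0,0,-0.0168],"slide":[-3.8,-39,2.8],"jaw":45},{"rot":[0,0,-0.0168],"slide":[-3.2,-39.1,2.8],"jaw":45}]'

```text
time_s: 24.35
tcp_pos: [466.2, -25.6, 97.7]
ee_rot: [-0.363, -3.12, 0.0]
wrist_force: [0.6, -0.4, -0.4]
grip_width: 0.527
gripper_force: 0.0
```

```bash
python3 plan.py 469.7 -24.2 42 -13.3 5; python3 -c "
from h import *
im=manip.read_camera('top');a=cv2.resize(im[225:345,105:265],(640,480));cv2.imwrite('pics/t5.png',a)
f=im.astype(float);ne=2*f[...,1]/(f[...,0]+f[...,2]+1)
for th in (165,): print(rect((f.min(2)>th)&box(im,181,288,36)&(ne<1.05),30))
"
```

```text
t 24.35 pos [466.2 -25.6  97.7] head 166.7 tilt [-0.001 -0.    -1.   ] q6 -2.08 wf [ 0.6 -0.4 -0.4] grip 45.0 0.0
rot [-0.0001, -0.0002, 0.0001] slide [-0.6, 0.4, 11.1]
rot [-0.0001, -0.0002, 0.0001] slide [-0.6, 0.4, 11.1]
rot [-0.0001, -0.0002, 0.0001] slide [-0.6, 0.4, 11.1]
rot [-0.0001, -0.0002, 0.0001] slide [-0.6, 0.4, 11.1]
rot [-0.0001, -0.0002, 0.0001] slide [-0.6, 0.4, 11.1]
(array([522.5, 283.3]), 103.6, 59.1, -21.1, np.int32(1175))
```

View pics/t5.png

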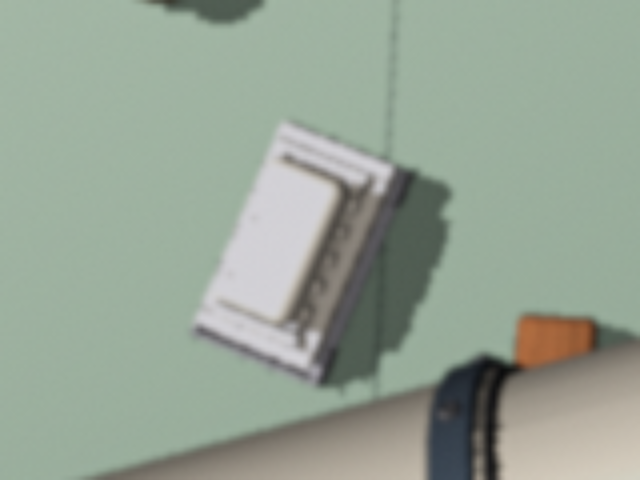

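The soap lies on the ridges; its centre is near (281,243) in the crop, shifted by parallax. I check it numerically and descend on the cover handle.

```bash
python3 -c "
from h import *
print(world([281/4+104.6,243/4+224.6],55))"
```

```text
[[522.13020753 279.78558298]]
```

Emit:
servo_tool --increments '[{"rot":[0,0,0],"slide":[-0.3,0.2,13],"jaw":45},{"rot":[0,0,0],"slide":[-0.3,0.2,13],"jaw":45},{"rot":[0,0,0],"slide":[-0.3,0.2,13],"jaw":40},{"rot":[0,0,0],"slide":[-0.3,0.2,11],"jaw":30},{"rot":[0,0,0],"slide":[-0.3,0.2,6],"jaw":25},{"rot":[0,0,0],"slide":[0,0,0],"jaw":25},{"rot":[0,0,0],"slide":[0,0,0],"jaw":25}]'

```text
time_s: 25.28
tcp_pos: [469.1, -23.7, 42.6]
ee_rot: [0.364, 3.12, 0.0]
wrist_force: [-0.4, 0.4, 0.7]
grip_width: 0.291
gripper_force: 0.0
```

Emit:
servo_tool --increments '[{"rot":[0,0,0],"slide":[0,0,1],"jaw":25},{"rot":[0,0,0],"slide":[0,0,0.5],"jaw":20},{"rot":[0,0,0],"slide":[0,0,0],"jaw":10},{"rot":[0,0,0],"slide":[0,0,0],"jaw":5},{"rot":[0,0,0],"slide":[0,0,0],"jaw":5},{"rot":[0,0,0],"slide":[0,0,0],"jaw":5}]' --force 35

```text
time_s: 26.02
tcp_pos: [468.9, -23.8, 41.0]
ee_rot: [0.364, 3.12, -0.0]
wrist_force: [-1.4, -0.7, 3.3]
grip_width: 0.128
gripper_force: 34.7
```

Emit:
servo_tool --increments '[{"rot":[0,0,0],"slide":[0,0,-8],"jaw":5},{"rot":[0,0,0],"slide":[0,0,-15],"jaw":5},{"rot":[0,0,0],"slide":[0,0,-20],"jaw":5},{"rot":[0,0,0],"slide":[0,0,-25],"jaw":5},{"rot":[0,0,0],"slide":[0,0,-25],"jaw":5},{"rot":[0,0,0],"slide":[0,0,-17],"jaw":5},{"rot":[0,0,0],"slide":[0,0,0],"jaw":5}]' --force 40

```text
time_s: 26.9
tcp_pos: [469.6, -23.5, 152.0]
ee_rot: [0.364, 3.118, 0.002]
wrist_force: [-0.3, -0.0, -0.6]
grip_width: 0.122
gripper_force: 40.0
```

```bash
python3 plan.py 521 284.7 150 -21 10; python3 -c "
from h import *
im=manip.read_camera('scene');cv2.imwrite('pics/s6.png',im[60:300,120:440].repeat(2,0).repeat(2,1))"
```

```text
t 26.9 pos [469.6 -23.5 152. ] head 166.7 tilt [ 0.003  0.001 -1.   ] q6 -2.09 wf [-0.3 -0.  -0.6] grip 10.5 40.0
rot [0.0002, 0.0003, 0.0134] slide [2.1, 31.2, 0.2]
rot [0.0002, 0.0003, 0.0134] slide [2.5, 31.1, 0.2]
rot [0.0002, 0.0003, 0.0134] slide [2.9, 31.1, 0.2]
rot [0.0002, 0.0003, 0.0134] slide [3.3, 31.1, 0.2]
rot [0.0002, 0.0003, 0.0134] slide [3.8, 31.0, 0.2]
rot [0.0002, 0.0003, 0.0134] slide [4.2, 31.0, 0.2]
rot [0.0002, 0.0003, 0.0134] slide [4.6, 30.9, 0.2]
rot [0.0002, 0.0003, 0.0134] slide [5.0, 30.8, 0.2]
rot [0.0002, 0.0003, 0.0134] slide [5.4, 30.8, 0.2]
rot [0.0002, 0.0003, 0.0134] slide [5.8, 30.7, 0.2]
```

View pics/s6.png

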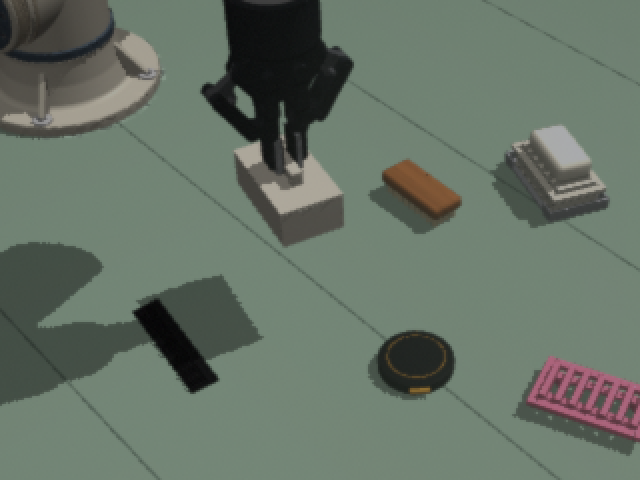

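The cover is held level by its handle at about (290,170), and the soap sits on the stack at (565,155). I carry the cover over.

Emit:
servo_tool --increments '[{"rot":[0,0,0.0134],"slide":[2.1,31.2,0.2],"jaw":5},{"rot":[0,0,0.0134],"slide":[2.5,31.1,0.2],"jaw":5},{"rot":[0,0,0.0134],"slide":[2.9,31.1,0.2],"jaw":5},{"rot":[0,0,0.0134],"slide":[3.3,31.1,0.2],"jaw":5},{"rot":[0,0,0.0134],"slide":[3.8,31,0.2],"jaw":5},{"rot":[0,0,0.0134],"slide":[4.2,31,0.2],"jaw":5},{"rot":[0,0,0.0134],"slide":[4.6,30.9,0.2],"jaw":5},{"rot":[0,0,0.0134],"slide":[5,30.8,0.2],"jaw":5}]'

```text
time_s: 27.95
tcp_pos: [509.3, 223.5, 147.6]
ee_rot: [-0.531, -3.094, 0.003]
wrist_force: [-0.5, -0.4, 0.4]
grip_width: 0.124
gripper_force: 40.0
```

Emit:
servo_tool --increments '[{"rot":[0,0,0.0134],"slide":[5.4,30.8,0.2],"jaw":5},{"rot":[0,0,0.0134],"slide":[5.8,30.7,0.2],"jaw":5},{"rot":[0,0,0],"slide":[0,0,5],"jaw":5},{"rot":[0,0,0],"slide":[0,0,10],"jaw":5},{"rot":[0,0,0],"slide":[0,0,10],"jaw":5},{"rot":[0,0,0],"slide":[0,0,5],"jaw":5},{"rot":[0,0,0],"slide":[0,0,0],"jaw":5},{"rot":[0,0,0],"slide":[0,0,0],"jaw":5}]'

```text
time_s: 28.95
tcp_pos: [520.5, 284.4, 119.2]
ee_rot: [0.572, 3.088, 0.001]
wrist_force: [0.4, -0.0, 0.6]
grip_width: 0.128
gripper_force: 40.0
```

```bash
python3 plan.py 520.6 284.9 105 -21 4; python3 -c "
from h import *
im=manip.read_camera('scene');cv2.imwrite('pics/s7.png',cv2.resize(im[60:210,320:520],(800,600)))"
```

```text
t 28.95 pos [520.5 284.4 119.2] head 159.0 tilt [ 0.001  0.    -1.   ] q6 -2.7 wf [ 0.4 -0.   0.6] grip 11.0 40.0
rot [0.0002, 0.0001, 0.0] slide [0.0, 0.1, 3.6]
rot [0.0002, 0.0001, 0.0] slide [0.0, 0.1, 3.6]
rot [0.0002, 0.0001, 0.0] slide [0.0, 0.1, 3.6]
rot [0.0002, 0.0001, 0.0] slide [0.0, 0.1, 3.6]
```

View pics/s7.png

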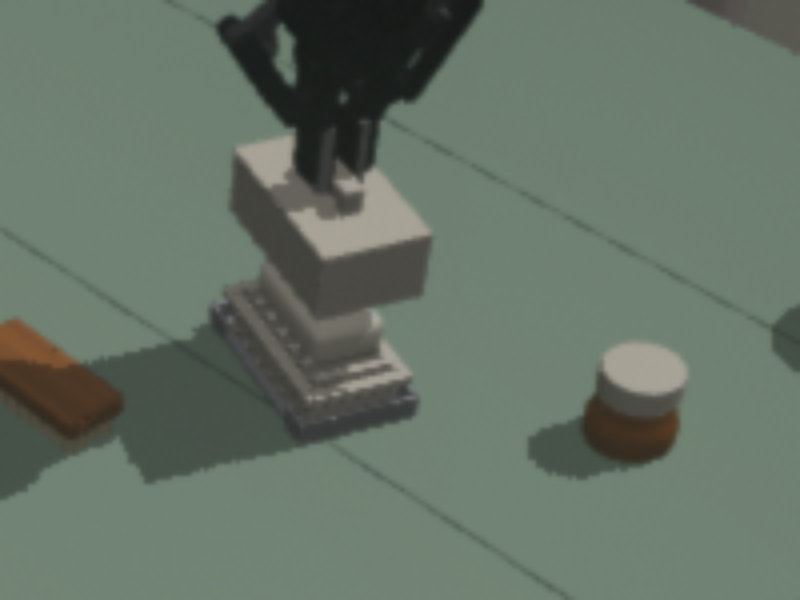

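The cover's near lower corners are at about (318,318) and (424,294), at z = 78. The drainer rim's near corners are at about (303,400) and (412,373), at z = 30. I compare their positions.

```bash
python3 -c "
from h import *
c=np.array([520.6,284.9]);a=np.radians(-21);ax=np.array([[np.cos(a),np.sin(a)],[-np.sin(a),np.cos(a)]])
for q,z in(([[318,318],[424,294]],78),([[303,398],[412,372]],30),([[303,411],[412,384]],24)):
  w=world(np.array(q)/4+[320-.4,60-.4],z,'scene'); print(z,((w-c)@ax.T).round(1))
print(pix([[*(c+np.array([52,-30])@ax),30],[*(c+np.array([52,30])@ax),30]],'scene')*4-[1280,240])
"
```

```text
78 [[ 50.3 -29.9]
 [ 51.2  27.9]]
30 [[ 51.5 -33.6]
 [ 52.1  27.6]]
24 [[ 54.4 -34.4]
 [ 54.3  27.3]]
[[308.33418944 395.35078669]
 [414.51787892 369.2721418 ]]
```

Agreement is within about 2 mm. I lower with a 1 mm shift; the seated TCP height should be about 71 mm.

Emit:
servo_tool --increments '[{"rot":[0,0,0],"slide":[0,-0.5,7],"jaw":5},{"rot":[0,0,0],"slide":[0,-0.5,10],"jaw":5},{"rot":[0,0,0],"slide":[0,0,10],"jaw":5},{"rot":[0,0,0],"slide":[0,0,9],"jaw":5},{"rot":[0,0,0],"slide":[0,0,6],"jaw":5},{"rot":[0,0,0],"slide":[0,0,3],"jaw":5},{"rot":[0,0,0],"slide":[0,0,0],"jaw":5},{"rot":[0,0,0],"slide":[0,0,0],"jaw":5}]'

```text
time_s: 30.0
tcp_pos: [520.1, 283.7, 74.2]
ee_rot: [0.572, 3.089, 0.001]
wrist_force: [0.1, -0.7, 0.3]
grip_width: 0.122
gripper_force: 40.0
```

Emit:
servo_tool --increments '[{"rot":[0,0,0],"slide":[0,0,1.5],"jaw":5},{"rot":[0,0,0],"slide":[0,0,1.2],"jaw":5},{"rot":[0,0,0],"slide":[0,0,0.6],"jaw":5},{"rot":[0,0,0],"slide":[0,0,0],"jaw":5},{"rot":[0,0,0],"slide":[0,0,0],"jaw":5}]'

```text
time_s: 30.62
tcp_pos: [520.0, 283.6, 71.0]
ee_rot: [0.572, 3.089, 0.0]
wrist_force: [-2.8, -0.1, 5.5]
grip_width: 0.127
gripper_force: 40.7
```

Contact of about 5 N came at the predicted height, so I release and rise.

Emit:
servo_tool --increments '[{"rot":[0,0,0],"slide":[0,0,-0.3],"jaw":14},{"rot":[0,0,0],"slide":[0,0,0],"jaw":18},{"rot":[0,0,0],"slide":[0,0,0],"jaw":24},{"rot":[0,0,0],"slide":[0,0,0],"jaw":28},{"rot":[0,0,0],"slide":[0,0,0],"jaw":28}]'

```text
time_s: 31.25
tcp_pos: [519.9, 283.5, 70.7]
ee_rot: [-0.572, -3.089, 0.0]
wrist_force: [-1.0, 0.1, -1.1]
grip_width: 0.324
gripper_force: 0.0
```

Emit:
servo_tool --increments '[{"rot":[0,0,0],"slide":[0,0,-5],"jaw":28},{"rot":[0,0,0],"slide":[0,0,-20],"jaw":28},{"rot":[0,0,0],"slide":[0,0,-30],"jaw":28},{"rot":[0,0,0],"slide":[0,-40,-20],"jaw":28},{"rot":[0,0,0],"slide":[0,-50,0],"jaw":28},{"rot":[0,0,0],"slide":[0,-50,0],"jaw":28},{"rot":[0,0,0],"slide":[0,-40,0],"jaw":28},{"rot":[0,0,0],"slide":[0,0,0],"jaw":28}]'

```text
time_s: 32.25
tcp_pos: [454.6, 113.5, 146.6]
ee_rot: [0.576, 3.088, 0.001]
wrist_force: [-0.3, 0.3, -0.2]
grip_width: 0.322
gripper_force: 0.0
```

```bash
python3 -c "
from h import *
im=manip.read_camera('top');print(manip.get_state()['time_s'])
f=im.astype(float);ne=2*f[...,1]/(f[...,0]+f[...,2]+1)
for th in (165,180):
  for z in (67,60): print(z,rect((f.min(2)>th)&box(im,178,286,40)&(ne<1.05),z))
s=manip.read_camera('scene')[60:210,320:520]
cv2.imwrite('pics/f.png',np.hstack([cv2.resize(s,(400,400)),cv2.resize(im[225:345,105:265],(400,400))]))"
```

```text
32.3
67 (array([529.7, 279.4]), 85.6, 59.7, -20.8, np.int32(1112))
60 (array([529.9, 282.1]), 86.3, 60.2, -20.8, np.int32(1112))
67 (array([529.6, 279.6]), 85.2, 59.5, -20.8, np.int32(1076))
60 (array([529.8, 282.2]), 85.9, 60.0, -20.8, np.int32(1076))
```

View pics/f.png

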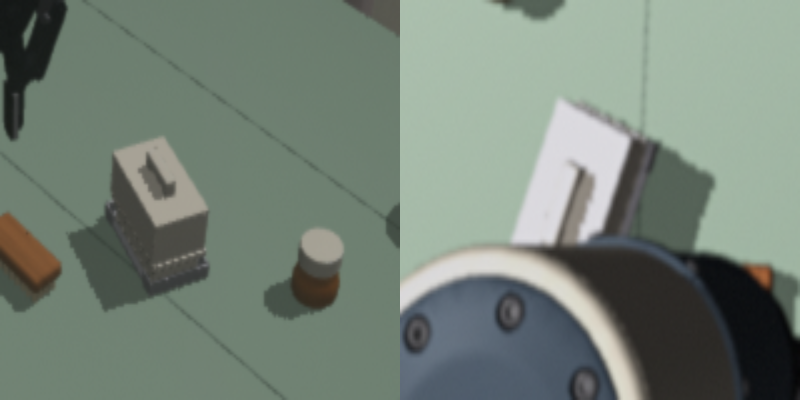

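The final picture shows the cover level on the drainer rim at (160,200), with the stack intact and the gripper clear.

```bash
python3 -c "
from bench import manip
print(manip.job_done())"
```

```text
the job is handed in; nothing more can be done
None
```

The soap dish is put together in the holder (tray, drainer, soap, cover), each part was let go before the next, and the job was handed in at about 32 s; the hand-in call gave no verdict.

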